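# Load the die slide into the petal-pressing block

### The arm

A 7-joint arm with a two-finger parallel gripper is mounted at the origin on the work surface. World frame = base frame: x ahead of the robot, y to its left, z up, the work surface at z = 0. Lengths are in mm, angles in rad, forces in N, time in s.
With the tool pointing down it reaches from about 400 to 875 mm from the base axis. Payload 4.4 kg.
Tool frame: the origin (TCP) lies at the very end of the fingers, on their centre line; the grasp point (between the pads) lies 19 mm behind it (ctrl.grip_depth is the distance from the TCP to the grasp point, in mm); z points along the fingers, x is the direction in which the jaws open and shut, and the axes are right-handed (so a half turn about z gives the same grasp; the last joint's range is limited). The gripper opens to 85 mm and grips with 20 to 120 N. Pads are 22 mm wide; open, the fingers measure 114 mm over their backs; the gripper's body (76 mm by 85 mm) begins 54 mm behind the grasp point. The pads swing forward as they close: fully open they stand 13 mm farther back than shut.
Start: joints at [1.256, 0.628, 0.038, 1.517, -0.027, 0.996, -0.02], TCP at [160.084, -629.993, 231.313] pointing down, gripper open.
Joint ranges: [-3.06, 3.06], [-0.37, 2.12], [-1.25, 1.32], [0.18, 2.47], [-1.1, 4.24], [0.23, 1.98], [-2.94, 2.94]. Speed limits (rad/s): [2.57, 2.57, 3.14, 3.14, 3.14, 3.14, 3.14].

### API

Orientations are given as [roll, pitch, yaw] about the fixed x, y, z axes, in that order (R = Rz(yaw) Ry(pitch) Rx(roll)).
In Python, from cell import ctrl gives the robot as it stands.
- The arm moves only by the shell command python3 -m creep 'ROWS'. ROWS is JSON, a list of rows, each an object with "hand": the opening, from 0 (shut) to 1 (fully open); "travel": the shift along the tool's x, y, z in cm, a list of three; "angular": the turn, a rotation vector about the tool's x, y, z in degrees, a list of three. In form: [{"hand": hand, "travel": [tx, ty, tz], "angular": [rx, ry, rz]}, ...]. A call has 1 to 20 rows; each row is the pose to reach, as a shift and turn from the pose measured when the call began, along the tool's axes at that moment; what a row does not reach only later rows make up. A row lasts 1/10 s, in which the tool goes at most 50 mm and 8.59 degrees, less where a joint would pass 70% of its speed; a pose out of reach is approached as far as the arm can. A call with a gripper value outside its range is refused whole. The fingers move at their own pace and stop on an object; the grip force is fixed at half the most. Time passes only in rows, so rows that repeat a pose let the fingers close. It gives the time, the measured TCP pose, the force and the opening at its end, in the units of the state.
- ctrl.read_state(): the state, without advancing time (a new reading comes with each control period).
- ctrl.get_image(name): name is "scene" or "top" or "wrist"; returns a dict with "frame" (420x560x3 uint8, red, green, blue), "fx", "fy", "cx", "cy" (pixels), "origin" and "orientation" of the camera in the world. Camera axes: x right, y down, z forward; pixel columns grow to the right and rows downward; lengths in mm; the calibration is good to about 2 mm. A picture is of the moment at which its call begins. There is no depth.
- ctrl.finish_job(): hands the job in, once; it reports no verdict.
Trained networks look in the newest picture that a camera, given by its name, has taken for a name from the list of things; names that differ only in an ending like _2 or _b are one class to them, and where a whole thing is asked for, a point or a joint stands for the part that bears it (a point fixed in the world has none). Each returns a list of dicts, best first, with "confidence" (0 to 1); they miss things now and then, are a little off and sometimes report something else, mostly with a low value. They report only what shows in the picture. A call takes as long as a camera call. They do not tell look-alikes from the thing itself.
- ctrl.regions_of(camera, thing): "region" (420x560 bool, what is visible of it).
- ctrl.spot_point(camera, thing): "at" ([x, y, z] in mm, in world coordinates, good to about 4 mm: a listed point, or the origin of a listed thing).
The state is a dict: "clock": time; "qpos": joint angles; "qd": joint speeds; "tau": joint torques, N m; "eef_pos": TCP position; "tool_rot": TCP orientation; "force": force on the tool from outside, world axes, zero at the start; "torque": the same for the moment, N m; "width": finger opening in mm.
Only numpy, scipy, OpenCV 4.12 (cv2) and the standard library are available. Lean on these libraries where they do the work, as an engineer would, in place of code of your own. Each camera call takes 0.05 s, during which the arm holds its last target. There are 200 camera calls.

### The job

Pick up the wide die slide, the one with the flat upright wooden grip, and slide it nose first into the slot of the wooden pressing block until you feel it press against the sprung stop hidden inside. Press it home gently, then let go and leave it fully home, touching the stop. Leave the spare slide, the tin and the cup alone.

Things in the scene. Friction and masses are not known exactly. Their poses are not given: they have to be found in the camera images.
- slide: The die slide to load, loose on the bench: aluminium tongue 165 long x 36 wide x 10 thick (mm), 0.14 to 0.28 kg, with a dark wooden grip standing near its rear end: 44 long (along the tongue) x 20 wide x 45 tall, top 55 above the tongue's underside. Origin: on the underside below the grip's centre; x along the tongue to its nose (nose at +143 mm, rear end at -22 mm), z up.
- slide_grip (a point): Place to pinch the wooden grip across its 20 mm width from above: on the grip's centre line, 36 mm above the slide's underside.
- slide_nose (a point): Middle of the tongue's front end face, 143 mm ahead of the slide's origin and 5 mm above its underside. It goes into the slot first.
- block: The wooden pressing block, fixed to the bench: a bed board 96 mm wide and 12 thick, x = -110 to +135 mm, carrying a housing from x = 0 to +135, top 41 mm high (low round rest on it: 49 mm). Origin: on the bench surface below the middle of the slot's mouth; x points level into the slot, z up. The slide lies on the bed (z = 12 mm) in front of the mouth and slides in along x.
- slot_mouth (a point): Middle of the mouth of the slot (18.5 mm above the bench). Slot: 39 mm wide, 13 high (z = 12 to 25), closed at the rear. Fixed steel lips before it flare sideways at 30 degrees, 16 mm long, to 57 mm wide, and upward by 6 mm over 10 mm.
- slot_inside (a point): A point 60 mm inside the slot on its centre line, under the roof. Between 70 and 95 mm inside the mouth, different every time and out of sight, is a sprung stop: a well-damped steel pad that gives 2 N per mm for up to 6 mm, then is rigid; let go, it eases back. With the slide home the grip's centre is 48 to 73 mm outside the mouth, above the bed.
- spare: Bystander, to be left alone: a spare slide with a narrower tongue 165 x 22 x 10 mm and a round knob 28 mm across, top 46 mm high. It lies beside the slide; origin below the knob, x to its nose, which is 143 mm ahead.
- tin: Bystander: a loose open tin of green stems, 124 mm across, 55 mm high. Origin: centre of its underside.
- cup: Bystander: a loose blue plastic cup, 72 mm across, 100 mm high. Origin: centre of its underside.
Things that resemble listed ones, but are neither listed nor needed, are in the scene too. What is shaped like the slide but blue, red or yellow is not meant.

How it is judged (in metres and radians):
On the way, in this order (a step that is already met when the one before it is completed fails the run):
1. the slide's nose has entered the slot, lying flat on the bed (x of slide_nose in the frame of block between 0.01 and 0.065 m and z of slide_nose in the frame of block between 0.01 and 0.025 m and angle between the x axis of slide and the x axis of block, either way round below 0.15 rad), for 0.1 s.
2. the slide is pressed against the hidden stop with at least 2 N (contact force between slide and stop above 2 N), for 0.1 s.
At the end, for the whole second after the job is handed in: The slide lies in the slot, in line with it within 0.1 rad, its nose within 2 mm of the hidden stop's face, at rest and released (x of slide_nose in the frame of stop above -0.002 m and x of slide_nose in the frame of block above 0.065 m and z of slide_nose in the frame of block below 0.025 m and angle between the x axis of slide and the x axis of block, either way round below 0.1 rad and linear speed of slide below 0.01 m/s); the robot touches nothing.
It fails at once if the slide is pressed against the stop with more than 25 N (contact force between slide and stop above 25 N).
It fails at once if the slide is forced against the block with more than 40 N (contact force between slide and block above 40 N).
It fails at once if the spare slide is moved more than 30 mm (distance of spare from where it was at the start of the episode above 0.03 m).
It fails at once if the tin is moved more than 30 mm (distance of tin from where it was at the start of the episode above 0.03 m).
It fails at once if the cup is moved more than 30 mm or tipped (distance of cup from where it was at the start of the episode above 0.03 m or angle between cup's own z axis and vertical above 0.4 rad).
It also fails if it takes over 54 s, if anything falls off the work surface, if the arm or the gripper's body presses on something with over 40 N, if the wrist force passes 120 N, or if a joint passes its speed limit or range.

## Working session

There is one attempt and no reset: what is moved stays moved. The work goes in short steps, Python scripts to look and compute and a shell command to move; the robot and the scene stay as the last step left them, time stands still between calls to the robot, and variables do not carry over. Pictures are saved under pics/ and viewed, about 8 in all and at most 12, crops included, and the job is handed in when it is done.

```bash
mkdir -p pics; python3 - <<'E'
from cell import ctrl
import cv2,numpy as np
for c in("scene","top"):
    im=ctrl.get_image(c); cv2.imwrite(f"pics/{c}0.png",im["frame"][:,:,::-1])
    print(c,im["fx"],np.round(im["origin"]),np.round(im["orientation"],3))
    for t in("slide","slide_grip","slide_nose","block","slot_mouth","slot_inside","spare","tin","cup"):
        print(t,[(round(d["confidence"],2),np.round(d["at"],1).tolist()) for d in ctrl.spot_point(c,t)[:4]])
s=ctrl.read_state();print(s["clock"],s["eef_pos"],s["tool_rot"],s["force"],s["width"])
E
```

```text
scene 514.2954365975293 [1383. -141.  645.] [-2.145  0.025  1.322]
slide [(0.95, [232.3, -215.8, -0.7]), (0.76, [770.1, -151.5, -0.9]), (0.67, [636.5, -232.5, -0.0]), (0.65, [704.3, 195.8, -0.0])]
slide_grip [(0.75, [236.6, -217.5, 38.4]), (0.71, [637.3, -234.9, 34.3]), (0.71, [769.6, -148.9, 36.0])]
slide_nose [(0.95, [351.3, -299.4, 4.2]), (0.8, [841.9, -273.2, 8.5]), (0.59, [673.7, -89.2, 3.6]), (0.56, [844.4, 209.5, 5.2])]
block [(0.8, [500.5, 70.8, 1.5])]
slot_mouth [(0.76, [503.2, 66.9, 19.2])]
slot_inside [(0.8, [496.7, 128.1, 18.1])]
spare [(0.92, [448.4, -271.5, 2.7])]
tin [(0.6, [739.4, 3.3, -1.8])]
cup [(0.67, [659.5, 368.0, 1.8])]
top 380.86321078825654 [417.  56. 919.] [-3.053e+00 -1.000e-03 -1.566e+00]
slide [(0.84, [236.4, -216.5, -0.1]), (0.73, [631.3, -231.5, -3.1]), (0.58, [703.4, 200.6, -3.7])]
slide_grip [(0.87, [629.9, -233.3, 37.3]), (0.69, [772.7, -154.0, 38.2]), (0.64, [704.7, 199.1, 36.8]), (0.63, [237.2, -213.8, 38.3])]
slide_nose [(0.94, [843.7, -273.5, 4.0]), (0.91, [849.5, 212.5, 3.9]), (0.83, [350.7, -302.6, 6.4]), (0.81, [665.0, -96.4, 2.7])]
block [(0.58, [505.9, 71.6, -0.3])]
slot_mouth [(0.92, [504.5, 68.8, 21.4])]
slot_inside [(0.85, [495.2, 126.9, 19.2])]
spare [(0.68, [451.6, -275.8, -4.6])]
tin [(0.71, [737.0, 1.8, 0.3])]
cup [(0.98, [655.7, 371.1, -3.7]), (0.43, [634.1, -229.0, -0.6])]
1.0 [ 160.07722944 -629.99045942  231.32437064] [-3.14156435e+00  7.87135991e-06 -1.32196757e+00] [ 0.06860259 -0.46435947 -0.35556116] 85.49464898624286
```

View pics/scene0.png

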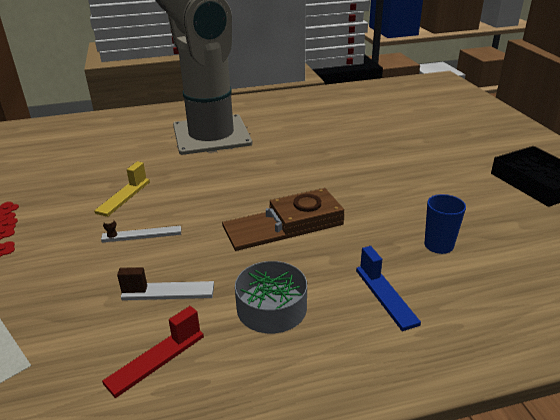

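View pics/top0.png

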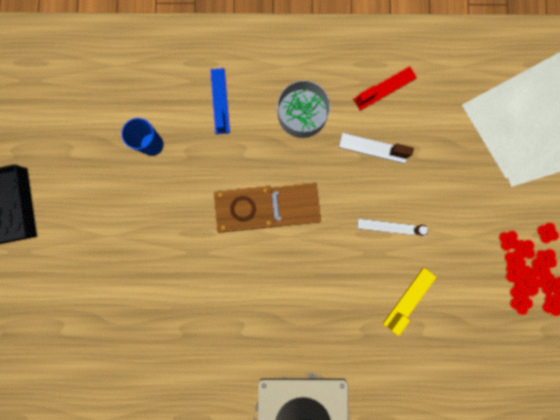

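The brown-gripped slide is at scene (132,280) and top (400,151), with its nose at top (342,141). The block's mouth is at top (275,205), opening to the right. The spare with the knob is at top (420,229).

```bash
cat > h.py <<'E'
from cell import ctrl
import cv2,numpy as np
from scipy.spatial.transform import Rotation as R
def rel(p,yaw,st=None):
    "tool-frame travel cm and turn deg to reach TCP p (mm), pointing down, yaw deg"
    s=st or ctrl.read_state(); r=R.from_euler('xyz',s["tool_rot"]); t=R.from_euler('xyz',[180,0,yaw],degrees=True)
    return np.round(r.inv().apply(np.array(p)-s["eef_pos"])/10,2), np.round((r.inv()*t).as_rotvec(degrees=True),2)
def ray(im,uv,z):
    uv=np.atleast_2d(uv).astype(float)
    d=np.c_[(uv[:,0]-im["cx"])/im["fx"],(uv[:,1]-im["cy"])/im["fy"],np.ones(len(uv))]
    d=R.from_euler('xyz',im["orientation"]).apply(d); o=np.array(im["origin"])
    return o+d*((z-o[2])/d[:,2])[:,None]
def px(im,p):
    c=R.from_euler('xyz',im["orientation"]).inv().apply(np.atleast_2d(p)-np.array(im["origin"]))
    return np.c_[c[:,0]/c[:,2]*im["fx"]+im["cx"],c[:,1]/c[:,2]*im["fy"]+im["cy"]]
def spots(c,names):
    for t in names: print(c,t,[(round(d["confidence"],2),np.round(d["at"],1).tolist()) for d in ctrl.spot_point(c,t)[:3]])
E
python3 -c "
from h import *
print(rel([600,-200,260],-14)); print(rel([503,-20,260],7))"
```

```text
(array([-30.84, -53.23,  -2.87]), array([ -0.  ,  -0.  , -61.74]))
(array([-50.68, -48.26,  -2.87]), array([ -0.  ,  -0.  , -82.74]))
```

```bash
python3 -m creep '[{"hand":1,"travel":[-2,-3.5,-0.5],"angular":[0,0,-4]},{"hand":1,"travel":[-5,-8,-1],"angular":[0,0,-10]},{"hand":1,"travel":[-7.5,-12,-2],"angular":[0,0,-15]},{"hand":1,"travel":[-10,-16,-2.8],"angular":[0,0,-20]},{"hand":1,"travel":[-12,-20,-2.8],"angular":[0,0,-25]},{"hand":1,"travel":[-14,-24,-2.8],"angular":[0,0,-30]},{"hand":1,"travel":[-16.2,-28,-2.8],"angular":[0,0,-35]},{"hand":1,"travel":[-18.5,-32,-2.8],"angular":[0,0,-40]},{"hand":1,"travel":[-21,-36,-2.8],"angular":[0,0,-45]},{"hand":1,"travel":[-23.2,-40,-2.8],"angular":[0,0,-50]},{"hand":1,"travel":[-25.5,-44,-2.8],"angular":[0,0,-55]},{"hand":1,"travel":[-28,-48,-2.8],"angular":[0,0,-60]},{"hand":1,"travel":[-30,-51.5,-2.8],"angular":[0,0,-61.7]},{"hand":1,"travel":[-30.8,-53.2,-2.8],"angular":[0,0,-61.7]},{"hand":1,"travel":[-30.8,-53.2,-2.8],"angular":[0,0,-61.7]},{"hand":1,"travel":[-30.8,-53.2,-2.8],"angular":[0,0,-61.7]}]'
python3 - <<'E'
from h import *
im=ctrl.get_image("wrist"); cv2.imwrite("pics/w1.png",im["frame"][:,:,::-1])
print(im["fx"],im["origin"],im["orientation"])
spots("wrist",["slide","slide_grip","slide_nose","spare","block","slot_mouth","slot_inside"])
E
```

```text
clock: 2.6
eef_pos: [598.9, -201.9, 259.0]
tool_rot: [3.14, 0.001, -0.247]
force: [-0.6, -1.2, 0.0]
width: 85.6
359.1678836003626 [ 615.80255754 -135.98245899  401.59626315] [ 2.86779630e+00  9.17097715e-04 -2.46926670e-01]
wrist slide [(0.94, [770.7, -146.0, 1.0]), (0.71, [634.2, -234.7, -1.2])]
wrist slide_grip [(0.8, [766.6, -155.7, 34.9]), (0.72, [631.6, -231.8, 39.5])]
wrist slide_nose [(0.64, [668.1, -91.8, 6.7]), (0.64, [352.7, -296.1, 4.0]), (0.57, [844.1, -275.2, 5.8])]
wrist spare [(0.9, [449.9, -274.4, 0.3])]
wrist block []
wrist slot_mouth []
wrist slot_inside []
```

View pics/w1.png

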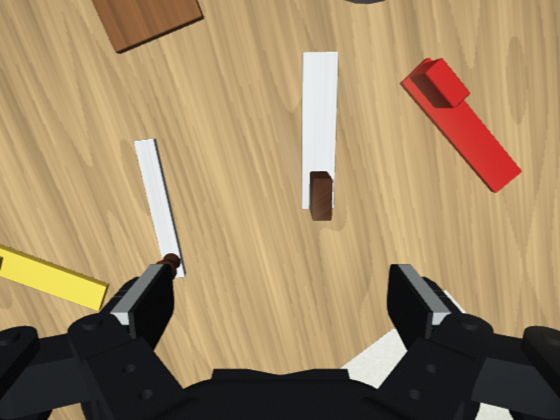

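Wrist view: the slide runs from the nose at (320,52) to the grip top at (321,172)–(321,220). The spare's knob is at (171,262) and the block's bed corner is at top left. Next I fit the slide's axis and take a view over the block.

```bash
python3 - <<'E'
from h import *
im=ctrl.get_image("wrist"); f=im["frame"].astype(int)
def fit(mask,z):
    v,u=np.nonzero(mask); L=[];
    for r in np.unique(v):
        uu=u[v==r]; L.append((uu.min()-.5,r,uu.max()+.5))
    L=np.array(L); a=ray(im,L[:,[0,1]],z)[:,:2]; b=ray(im,L[:,[2,1]],z)[:,:2]
    return L,a,b
m=np.zeros(f.shape[:2],bool); m[45:165,290:350]=True
hsv=cv2.cvtColor(im["frame"],cv2.COLOR_RGB2HSV).astype(int)
w=m&(f.min(2)>130)&(hsv[:,:,1]<45)
L,a,b=fit(w,10); L=L[8:-2]; 
for P in(a[8:-2],b[8:-2],(a+b)[8:-2]/2):
    vx,vy,x0,y0=cv2.fitLine(P.astype(np.float32),cv2.DIST_HUBER,0,.01,.01).ravel(); s=np.sign(vy); print("tongue line",np.degrees(np.arctan2(vy*s,vx*s)),x0,y0, "at y=-233 x=",x0+vx/vy*(-233-y0))
print("width",np.median(np.linalg.norm(a-b,axis=1)), "nose row",np.nonzero(w)[0].min(), ray(im,[[320.5,51.5]],10))
# grip: dark mask
m[:]=False; m[165:225,300:340]=True
g=(m&(f.max(2)<110)).astype(np.uint8); v,u=np.nonzero(g); print("grip px",u.min(),u.max(),v.min(),v.max())
for r in range(v.min(),v.max()+1,5): print(r,u[v==r].min(),u[v==r].max(),end="; ")
print(); print("grip far/near edge at 55:",ray(im,[[321,v.max()+.5]],55),ray(im,[[321,v.max()+.5]],10))
print(rel([503,-20,260],7)); 
E
```

```text
tongue line 75.89396 636.424 -145.82089 at y=-233 x= 614.51636
tongue line 76.515335 671.6481 -154.6925 at y=-233 x= 652.8703
tongue line 76.204666 654.0361 -150.2567 at y=-233 x= 633.71954
width 36.307893377853404 nose row 53 [[669.14376558 -92.95382726  10.        ]]
grip px 309 331 172 220
172 315 325; 177 309 328; 182 309 331; 187 309 330; 192 309 331; 197 309 330; 202 309 330; 207 309 330; 212 310 330; 217 311 330; 
grip far/near edge at 55: [[ 629.45879486 -252.99908369   55.        ]] [[ 631.19097111 -268.23612874   10.        ]]
(array([-13.78, -15.2 ,  -0.06]), array([ 1.00e-02, -1.00e-02, -2.11e+01]))
```

```bash
python3 -m creep '[{"hand":1,"travel":[-2,-2,0],"angular":[0,0,-3]},{"hand":1,"travel":[-5,-5,0],"angular":[0,0,-8]},{"hand":1,"travel":[-8,-9,0],"angular":[0,0,-14]},{"hand":1,"travel":[-11,-12.5,0],"angular":[0,0,-20]},{"hand":1,"travel":[-13,-14.5,0],"angular":[0,0,-21]},{"hand":1,"travel":[-13.8,-15.2,0],"angular":[0,0,-21]},{"hand":1,"travel":[-13.8,-15.2,0],"angular":[0,0,-21]},{"hand":1,"travel":[-13.8,-15.2,0],"angular":[0,0,-21]}]'
python3 - <<'E'
from h import *
im=ctrl.get_image("wrist"); cv2.imwrite("pics/w2.png",im["frame"][:,:,::-1])
np.save("w2.npy",im,allow_pickle=True)
spots("wrist",["block","slot_mouth","slot_inside"])
E
```

```text
clock: 3.85
eef_pos: [503.7, -21.7, 259.5]
tool_rot: [3.14, -0.001, 0.118]
force: [0.4, -0.0, 0.4]
width: 85.4
wrist block [(0.79, [498.5, 68.3, 1.2])]
wrist slot_mouth [(0.82, [505.2, 71.2, 20.7])]
wrist slot_inside [(0.97, [496.4, 128.6, 17.4]), (0.65, [497.7, 68.3, -0.5])]
```

View pics/w2.png

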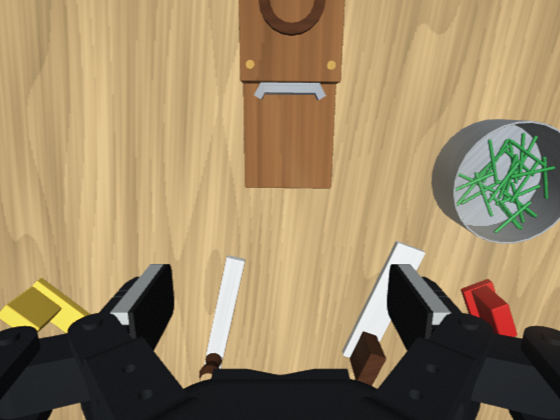

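The bed's front edge is at row 187, columns 246–331. The housing's front top edge is near row 81, columns 240–340, and the steel lips are at (258–325, 90). I fit the edges to get the block's pose.

```bash
python3 - <<'E'
from h import *
im=np.load("w2.npy",allow_pickle=True).item(); f=cv2.GaussianBlur(im["frame"],(3,3),0).astype(int)
g=f.sum(2).astype(float)
def edge_col(r,c0,c1,sub=True):  # strongest gradient col between
    d=np.abs(np.diff(g[r,c0:c1])); i=d.argmax(); 
    if 0<i<len(d)-1: a,b,c=d[i-1:i+2]; i=i+.5*(a-c)/(a-2*b+c+1e-9)
    return c0+i+.5
def line(pts,z):
    P=ray(im,pts,z)[:,:2].astype(np.float32); return cv2.fitLine(P,cv2.DIST_HUBER,0,.01,.01).ravel()
rows=range(102,182,3)
A=[]
for n,(c0,c1) in dict(L=(235,255),R=(322,343)).items():
    l=line([(edge_col(r,c0,c1),r) for r in rows],12); s=np.sign(l[1]); print("bed",n,np.degrees(np.arctan2(l[1]*s,l[0]*s)),l[2:], ); A.append(l)
def edge_row(c,r0,r1):
    d=np.abs(np.diff(g[r0:r1,c])); return r0+d.argmax()+.5
l=line([(c,edge_row(c,178,196)) for c in range(252,326,3)],12); print("front normal",np.degrees(np.arctan2(-l[0],l[1])),l[2:]); F=l
for n,(c0,c1) in dict(L=(228,252),R=(330,352)).items():
    l=line([(edge_col(r,c0,c1),r) for r in range(5,72,3)],41); s=np.sign(l[1]); print("hous",n,np.degrees(np.arctan2(l[1]*s,l[0]*s)),l[2:])
# estimate from bed
th=np.mean([np.arctan2(abs(l[1]),l[0]*np.sign(l[1])) for l in A]); d=np.array([np.cos(th),np.sin(th)]); n=np.array([-d[1],d[0]])
off=np.mean([l[2:]@n for l in A]); w=abs((A[0][2:]-A[1][2:])@n); o=n*off+d*(F[2:]@d+110)
print("th",np.degrees(th),"width",w,"origin",o)
for th2 in (th,):
    print(px(im,[[*(o+d*x+n*y),z] for x,y,z in[(-110,48,12),(-110,-48,12),(0,48,41),(0,-48,41),(0,19.5,25),(0,-19.5,25)]]).round(1).tolist())
E
```

```text
bed L 96.06762 [462.33646    -3.4045851]
bed R 96.32704 [557.02997   15.181542]
front normal -84.15203 [515.0392   -39.464573]
hous L 96.37514 [450.95303  101.408035]
hous R 95.85089 [545.98035 116.51524]
th 96.19733 width 96.14655 origin [502.7382   69.84631]
[[244.4, 187.5], [330.8, 188.3], [239.6, 81.0], [340.5, 82.0], [270.0, 82.4], [309.2, 82.8]]
```

```bash
python3 -c "
from h import *
print(rel([634.5,-232,120],-13.8)); print(rel([634.5,-232,18],-13.8))"
```

```text
(array([10.55, 22.45, 13.93]), array([ 2.000e-02, -1.000e-02,  2.056e+01]))
(array([10.55, 22.45, 24.13]), array([ 2.000e-02, -1.000e-02,  2.056e+01]))
```

```bash
python3 -m creep '[{"hand":1,"travel":[1,2,1],"angular":[0,0,2]},{"hand":1,"travel":[3,6,3],"angular":[0,0,7]},{"hand":1,"travel":[5,10,5.5],"angular":[0,0,12]},{"hand":1,"travel":[7,14.5,8],"angular":[0,0,17]},{"hand":1,"travel":[9,19,11],"angular":[0,0,20.5]},{"hand":1,"travel":[10.2,21.8,13],"angular":[0,0,20.6]},{"hand":1,"travel":[10.55,22.45,14],"angular":[0,0,20.6]},{"hand":1,"travel":[10.55,22.45,14],"angular":[0,0,20.6]},{"hand":1,"travel":[10.55,22.45,14],"angular":[0,0,20.6]}]'
python3 - <<'E'
from h import *
im=ctrl.get_image("wrist"); cv2.imwrite("pics/w3.png",im["frame"][:,:,::-1])
spots("wrist",["slide_grip","slide_nose"])
print(rel([634.5,-232,18],-13.8))
E
```

```text
clock: 4.95
eef_pos: [634.4, -230.7, 119.3]
tool_rot: [-3.141, 0.001, -0.241]
force: [0.0, 0.7, -0.4]
width: 85.5
wrist slide_grip [(0.8, [633.5, -233.8, 39.9]), (0.76, [767.5, -153.0, 34.2])]
wrist slide_nose []
(array([-0.05,  0.19, 10.29]), array([-0.02, -0.11,  0.08]))
```

View pics/w3.png

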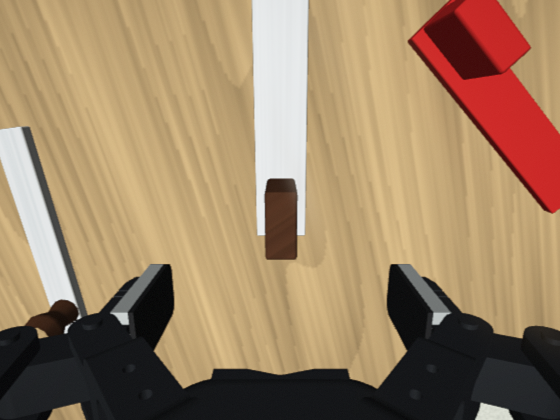

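The grip, at columns 265–297, is centred between the fingers and its yaw matches. Descending and closing.

```bash
python3 -m creep '[{"hand":1,"travel":[0,0.1,1],"angular":[0,0,0]},{"hand":1,"travel":[0,0.2,3],"angular":[0,0,0]},{"hand":1,"travel":[0,0.2,5.5],"angular":[0,0,0]},{"hand":1,"travel":[0,0.2,8],"angular":[0,0,0]},{"hand":1,"travel":[0,0.2,9.5],"angular":[0,0,0]},{"hand":1,"travel":[0,0.2,10.2],"angular":[0,0,0]},{"hand":1,"travel":[0,0.2,10.2],"angular":[0,0,0]},{"hand":0,"travel":[0,0.2,10.2],"angular":[0,0,0]},{"hand":0,"travel":[0,0.2,10.2],"angular":[0,0,0]},{"hand":0,"travel":[0,0.2,10.2],"angular":[0,0,0]},{"hand":0,"travel":[0,0.2,10.2],"angular":[0,0,0]},{"hand":0,"travel":[0,0.2,10.2],"angular":[0,0,0]},{"hand":0,"travel":[0,0.2,10.2],"angular":[0,0,0]},{"hand":0,"travel":[0,0.2,10.2],"angular":[0,0,0]},{"hand":0,"travel":[0,0.2,10.2],"angular":[0,0,0]}]'
```

```text
clock: 6.6
eef_pos: [635.4, -232.5, 19.6]
tool_rot: [-3.141, -0.003, -0.24]
force: [-0.7, -0.4, 5.0]
width: 19.6
```

```bash
python3 -m creep '[{"hand":0,"travel":[0,0,-0.5],"angular":[0,0,0]},{"hand":0,"travel":[0,0,-2],"angular":[0,0,0]},{"hand":0,"travel":[0,0,-4],"angular":[0,0,0]},{"hand":0,"travel":[0,0,-6],"angular":[0,0,0]},{"hand":0,"travel":[0,0,-7.5],"angular":[0,0,0]},{"hand":0,"travel":[0,0,-8],"angular":[0,0,0]},{"hand":0,"travel":[0,0,-8],"angular":[0,0,0]},{"hand":0,"travel":[0,0,-8],"angular":[0,0,0]}]'
python3 -c "
from h import *
print(rel([521.4,-104.2,100],6.15)); print(ctrl.read_state()['force'],ctrl.read_state()['width'])"
```

```text
clock: 7.4
eef_pos: [634.5, -232.3, 98.9]
tool_rot: [-3.141, -0.002, -0.239]
force: [-0.1, -0.4, -1.4]
width: 19.3
(array([-14.02,  -9.76,  -0.13]), array([ 1.000e-02, -1.000e-01, -1.987e+01]))
[-0.10186356 -0.4190427  -1.39199242] 19.291194825604435
```

```bash
python3 -m creep '[{"hand":0,"travel":[-1,-0.7,0],"angular":[0,0,-1.5]},{"hand":0,"travel":[-3,-2,0],"angular":[0,0,-4.5]},{"hand":0,"travel":[-5.5,-4,0],"angular":[0,0,-8]},{"hand":0,"travel":[-8,-5.8,0],"angular":[0,0,-11.5]},{"hand":0,"travel":[-10.5,-7.5,0],"angular":[0,0,-15]},{"hand":0,"travel":[-12.7,-8.9,0],"angular":[0,0,-18]},{"hand":0,"travel":[-13.8,-9.6,0],"angular":[0,0,-19.6]},{"hand":0,"travel":[-14,-9.75,0],"angular":[0,0,-19.9]},{"hand":0,"travel":[-14,-9.75,0],"angular":[0,0,-19.9]},{"hand":0,"travel":[-14,-9.75,0],"angular":[0,0,-19.9]},{"hand":0,"travel":[-14,-9.75,0],"angular":[0,0,-19.9]}]'
python3 - <<'E'
from h import *
im=ctrl.get_image("wrist"); cv2.imwrite("pics/w4.png",im["frame"][:,:,::-1]); np.save("w4.npy",im,allow_pickle=True)
sc=ctrl.get_image("scene"); cv2.imwrite("pics/s4.png",cv2.resize(sc["frame"][140:290,100:360,::-1],None,fx=3,fy=3))
spots("wrist",["slide_grip","slide_nose","slot_mouth"])
spots("scene",["slide_grip","slide_nose","slot_mouth"])
print(ctrl.read_state()["eef_pos"],ctrl.read_state()["tool_rot"])
E
```

```text
clock: 8.5
eef_pos: [522.5, -105.5, 98.5]
tool_rot: [3.141, -0.002, 0.106]
force: [-0.0, -0.1, -1.9]
width: 19.2
wrist slide_grip [(0.56, [520.0, -106.0, 119.0])]
wrist slide_nose []
wrist slot_mouth []
scene slide_grip [(0.91, [233.5, -219.8, 37.9]), (0.69, [771.9, -156.5, 35.7]), (0.68, [707.8, 198.3, 33.6])]
scene slide_nose [(0.88, [352.2, -300.7, 5.0]), (0.8, [849.0, 210.4, 3.0]), (0.63, [509.7, 38.1, 81.0])]
scene slot_mouth [(0.92, [502.9, 71.8, 16.0])]
[ 521.63623743 -104.42027895   98.65126437] [ 3.14117004e+00 -1.64593722e-03  1.07709421e-01]
```

View pics/w4.png

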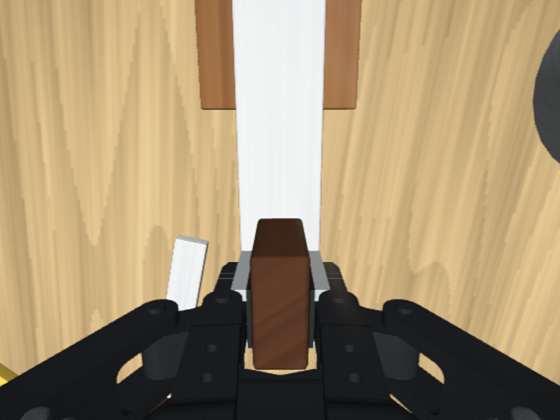

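View pics/s4.png

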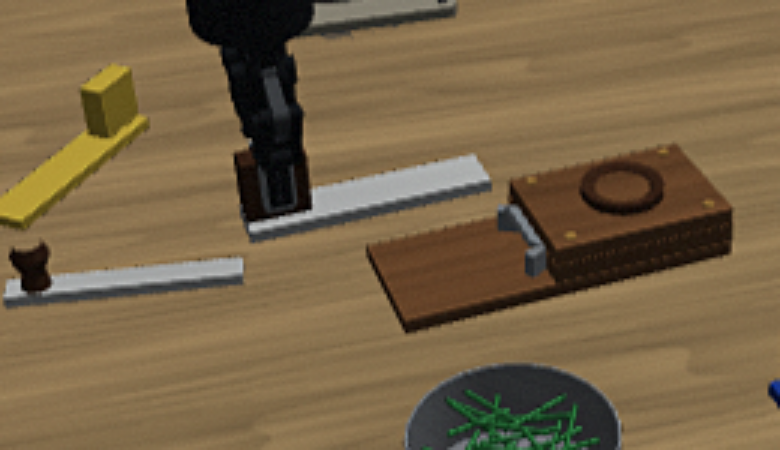

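Slide level and centred in the tool, over the bed. Lowering to just above the bed, then comparing the tongue edges with the bed edges.

```bash
python3 -m creep '[{"hand":0,"travel":[0,0,1],"angular":[0,0,0]},{"hand":0,"travel":[0,0,2.5],"angular":[0,0,0]},{"hand":0,"travel":[0,0,4],"angular":[0,0,0]},{"hand":0,"travel":[0,0,5.5],"angular":[0,0,0]},{"hand":0,"travel":[0,0,6.2],"angular":[0,0,0]},{"hand":0,"travel":[0,0,6.4],"angular":[0,0,0]},{"hand":0,"travel":[0,0,6.4],"angular":[0,0,0]},{"hand":0,"travel":[0,0,6.4],"angular":[0,0,0]}]'
cat > al.py <<'E'
from h import *
import sys
def al(name):
    im=ctrl.get_image("wrist"); s=ctrl.read_state(); cv2.imwrite(f"pics/{name}.png",im["frame"][:,:,::-1])
    f=cv2.GaussianBlur(im["frame"],(3,3),0).astype(int); hsv=cv2.cvtColor(im["frame"],cv2.COLOR_RGB2HSV).astype(int)
    w=(f.min(2)>120)&(hsv[:,:,1]<50); g=f.sum(2).astype(float); zt=s["eef_pos"][2]-19.6+10
    E={k:[] for k in("tl","tr","bl","br")}
    for r in range(4,200,2):
        run=np.nonzero(w[r,200:360])[0]
        if len(run)<60: continue
        E["tl"].append((200+run[0]-.5,r)); E["tr"].append((200+run[-1]+.5,r))
    np.set_printoptions(precision=2,suppress=True)
    p=px(im,[[502.7-.1071*x+.9942*y, 69.8+.9942*x+.1071*y,12] for y in(-48,48) for x in np.arange(-108,-15,4)]).reshape(2,-1,2)
    for k,q in zip(("bl","br"),p):
        for u,v in q:
            v=int(round(v)); u=int(round(u))
            if 2<v<230 and 16<u<544:
                d=np.abs(np.diff(g[v,u-14:u+14])); E[k].append((u-14+d.argmax()+.5,v))
    L={}
    for k,e in E.items():
        if len(e)<4: print(k,"few",len(e)); continue
        l=cv2.fitLine(ray(im,e,zt if k[0]=="t" else 12)[:,:2].astype(np.float32),cv2.DIST_HUBER,0,.01,.01).ravel(); l*=np.r_[np.sign(l[1]),np.sign(l[1]),1,1]
        L[k]=l; print(k,len(e),"deg",np.degrees(np.arctan2(l[1],l[0])))
    n=np.array([.9942,.1071]); dd=np.array([-.1071,.9942]); o=np.array([502.7,69.8])
    for k,l in L.items():
        def at(x): t=(x-(l[2:]-o)@dd)/(l[:2]@dd); return (l[2:]+t*l[:2]-o)@n
        print(k,"lateral at block x=-60,0 :",round(at(-60),2),round(at(0),2))
    print("tcp in block x,y:",(s["eef_pos"][:2]-o)@dd,(s["eef_pos"][:2]-o)@n,s["eef_pos"][2],"yaw",np.degrees(s["tool_rot"][2]),"F",s["force"])
al(sys.argv[1])
E
python3 al.py w5
```

```text
clock: 9.7
eef_pos: [522.2, -104.4, 35.1]
tool_rot: [3.141, -0.003, 0.108]
force: [0.5, -0.3, -2.0]
width: 18.9
tl 98 deg 96.366066
tr 98 deg 96.34849
bl 11 deg 96.20089
br 11 deg 96.421906
tl lateral at block x=-60,0 : -17.72 -17.94
tr lateral at block x=-60,0 : 18.03 17.82
bl lateral at block x=-60,0 : -47.55 -47.61
br lateral at block x=-60,0 : 47.57 47.28
tcp in block x,y: -175.36345363842236 0.7417769766878388 35.214371032029504 yaw 6.168548843532038 F [ 0.38 -0.8  -2.55]
```

View pics/w5.png

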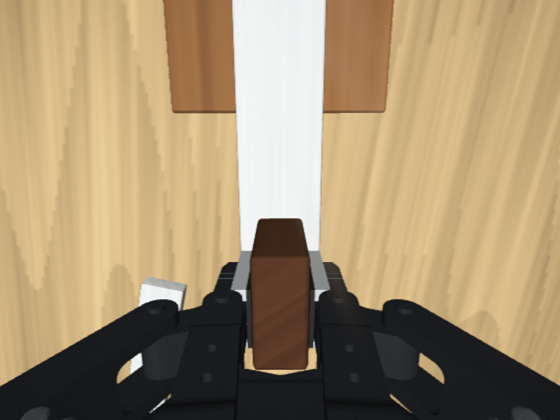

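Tongue and bed are aligned: centred to about 0.2 mm and parallel to about 0.1°. Advancing into the slot.

```bash
python3 -m creep '[{"hand":0,"travel":[0,0,0.2],"angular":[0,0,0]},{"hand":0,"travel":[0,-0.5,0.2],"angular":[0,0,0]},{"hand":0,"travel":[0,-1,0.2],"angular":[0,0,0]},{"hand":0,"travel":[0,-1.5,0.2],"angular":[0,0,0]},{"hand":0,"travel":[0,-2,0.2],"angular":[0,0,0]},{"hand":0,"travel":[0,-2.5,0.2],"angular":[0,0,0]},{"hand":0,"travel":[0,-3,0.2],"angular":[0,0,0]},{"hand":0,"travel":[0,-3.5,0.2],"angular":[0,0,0]},{"hand":0,"travel":[0,-4,0.2],"angular":[0,0,0]},{"hand":0,"travel":[0,-4.5,0.2],"angular":[0,0,0]},{"hand":0,"travel":[0,-4.5,0.2],"angular":[0,0,0]}]'
python3 al.py w6
```

```text
clock: 10.85
eef_pos: [517.4, -58.6, 33.2]
tool_rot: [3.141, -0.003, 0.109]
force: [0.1, 0.8, -2.9]
width: 19.3
tl 98 deg 96.44434
tr 98 deg 96.46137
bl 22 deg 96.184074
br 22 deg 96.24816
tl lateral at block x=-60,0 : -17.51 -17.82
tr lateral at block x=-60,0 : 18.27 17.94
bl lateral at block x=-60,0 : -47.58 -47.62
br lateral at block x=-60,0 : 47.57 47.47
tcp in block x,y: -129.8804990789803 0.8197578669241412 33.210024916604794 yaw 6.216602115896073 F [-0.16 -0.53 -1.36]
```

```bash
python3 -m creep '[{"hand":0,"travel":[0,-0.4,0],"angular":[0,0,0.2]},{"hand":0,"travel":[0,-0.8,0],"angular":[0,0,0.2]},{"hand":0,"travel":[0,-1.2,0],"angular":[0,0,0.2]},{"hand":0,"travel":[0,-1.6,0],"angular":[0,0,0.2]},{"hand":0,"travel":[0,-2,0],"angular":[0,0,0.2]},{"hand":0,"travel":[0,-2.5,0],"angular":[0,0,0.2]},{"hand":0,"travel":[0,-3,0],"angular":[0,0,0.2]},{"hand":0,"travel":[0,-3.5,0],"angular":[0,0,0.2]},{"hand":0,"travel":[0,-4,0],"angular":[0,0,0.2]},{"hand":0,"travel":[0,-4.5,0],"angular":[0,0,0.2]},{"hand":0,"travel":[0,-4.5,0],"angular":[0,0,0.2]},{"hand":0,"travel":[0,-4.5,0],"angular":[0,0,0.2]}]'
python3 al.py w7
```

```text
clock: 12.1
eef_pos: [512.6, -14.5, 33.2]
tool_rot: [3.141, -0.003, 0.105]
force: [0.4, 0.9, -1.4]
width: 18.8
tl 68 deg 114.69731
tr 68 deg 79.07754
bl 15 deg 96.21913
br 15 deg 96.131
tl lateral at block x=-60,0 : -10.91 -31.04
tr lateral at block x=-60,0 : 12.69 31.11
bl lateral at block x=-60,0 : -47.58 -47.65
br lateral at block x=-60,0 : 47.53 47.55
tcp in block x,y: -85.15570109101675 0.7477106865550087 33.1707004660185 yaw 6.004768568412888 F [-0.05 -0.35 -2.15]
```

```bash
python3 -m creep '[{"hand":0,"travel":[0,-0.2,0.05],"angular":[0,0,0]},{"hand":0,"travel":[0,-0.4,0.1],"angular":[0,0,0]},{"hand":0,"travel":[0,-0.6,0.1],"angular":[0,0,0]},{"hand":0,"travel":[0,-0.8,0.1],"angular":[0,0,0]},{"hand":0,"travel":[0,-1,0.1],"angular":[0,0,0]},{"hand":0,"travel":[0,-1,0.1],"angular":[0,0,0]}]'
python3 -m creep '[{"hand":0,"travel":[0,-0.1,0],"angular":[0,0,0]},{"hand":0,"travel":[0,-0.2,0],"angular":[0,0,0]},{"hand":0,"travel":[0,-0.3,0],"angular":[0,0,0]},{"hand":0,"travel":[0,-0.3,0],"angular":[0,0,0]},{"hand":0,"travel":[0,-0.3,0],"angular":[0,0,0]}]'
```

```text
clock: 12.75
eef_pos: [511.5, -4.3, 32.2]
tool_rot: [3.141, -0.003, 0.105]
force: [-0.1, 0.1, -1.4]
width: 18.9
clock: 13.25
eef_pos: [511.2, -1.4, 32.2]
tool_rot: [3.141, -0.003, 0.105]
force: [0.4, 0.3, -2.0]
width: 19.4
```

```bash
python3 -m creep '[{"hand":0,"travel":[0,-0.1,0],"angular":[0,0,0]},{"hand":0,"travel":[0,-0.2,0],"angular":[0,0,0]},{"hand":0,"travel":[0,-0.3,0],"angular":[0,0,0]},{"hand":0,"travel":[0,-0.3,0],"angular":[0,0,0]},{"hand":0,"travel":[0,-0.3,0],"angular":[0,0,0]}]'
```

```text
clock: 13.75
eef_pos: [510.9, 1.7, 32.2]
tool_rot: [3.141, -0.003, 0.106]
force: [-0.1, -0.5, -1.2]
width: 19.2
```

```bash
python3 -m creep '[{"hand":0,"travel":[0,-0.1,0],"angular":[0,0,0]},{"hand":0,"travel":[0,-0.2,0],"angular":[0,0,0]},{"hand":0,"travel":[0,-0.2,0],"angular":[0,0,0]},{"hand":0,"travel":[0,-0.2,0],"angular":[0,0,0]}]'
```

```text
clock: 14.15
eef_pos: [510.7, 3.7, 32.2]
tool_rot: [3.141, -0.003, 0.106]
force: [-0.4, 0.4, -1.6]
width: 19.2
```

Still no contact, with the nose about 76 mm in. Continuing in 2–3 mm steps.

```bash
python3 -m creep '[{"hand":0,"travel":[0,-0.1,0],"angular":[0,0,0]},{"hand":0,"travel":[0,-0.2,0],"angular":[0,0,0]},{"hand":0,"travel":[0,-0.25,0],"angular":[0,0,0]},{"hand":0,"travel":[0,-0.25,0],"angular":[0,0,0]}]'
```

```text
clock: 14.55
eef_pos: [510.4, 6.3, 32.2]
tool_rot: [3.141, -0.003, 0.106]
force: [-0.1, -0.4, -1.3]
width: 19.3
```

```bash
python3 -c "
from h import *
print(np.mean([(ctrl.get_image('wrist'),ctrl.read_state()['force'])[1] for _ in range(4)],0))"
```

```text
[ 0.28309125  0.47178828 -1.60444454]
```

```bash
python3 -m creep '[{"hand":0,"travel":[0,-0.1,0],"angular":[0,0,0]},{"hand":0,"travel":[0,-0.2,0],"angular":[0,0,0]},{"hand":0,"travel":[0,-0.3,0],"angular":[0,0,0]},{"hand":0,"travel":[0,-0.3,0],"angular":[0,0,0]}]'
```

```text
clock: 15.15
eef_pos: [510.1, 9.3, 32.2]
tool_rot: [3.141, -0.003, 0.106]
force: [-0.3, -0.3, -2.0]
width: 19.1
```

```bash
python3 -m creep '[{"hand":0,"travel":[0,-0.1,0],"angular":[0,0,0]},{"hand":0,"travel":[0,-0.2,0],"angular":[0,0,0]},{"hand":0,"travel":[0,-0.3,0],"angular":[0,0,0]},{"hand":0,"travel":[0,-0.3,0],"angular":[0,0,0]}]'
```

```text
clock: 15.55
eef_pos: [509.8, 11.3, 32.3]
tool_rot: [3.14, -0.003, 0.105]
force: [0.3, -4.1, 0.2]
width: 19.2
```

```bash
python3 -m creep '[{"hand":0,"travel":[0,-0.1,0],"angular":[0,0,0]},{"hand":0,"travel":[0,-0.15,0],"angular":[0,0,0]},{"hand":0,"travel":[0,-0.15,0],"angular":[0,0,0]},{"hand":0,"travel":[0,-0.15,0],"angular":[0,0,0]}]'
```

```text
clock: 15.95
eef_pos: [509.6, 12.0, 32.3]
tool_rot: [3.139, -0.002, 0.104]
force: [0.7, -5.5, -0.4]
width: 19.3
```

```bash
python3 -m creep '[{"hand":0,"travel":[0,0.03,0.05],"angular":[0,0,0]},{"hand":0,"travel":[0,0.06,0.1],"angular":[0,0,0]},{"hand":0,"travel":[0,0.06,0.1],"angular":[0,0,0]},{"hand":0,"travel":[0,0.06,0.1],"angular":[0,0,0]},{"hand":0,"travel":[0,0.06,0.1],"angular":[0,0,0]}]'
python3 -c "
from h import *
print(np.mean([(ctrl.get_image('wrist'),ctrl.read_state()['force'])[1] for _ in range(6)],0),ctrl.read_state()['eef_pos'])"
```

```text
clock: 16.45
eef_pos: [509.8, 11.3, 31.5]
tool_rot: [3.139, -0.003, 0.104]
force: [-0.0, -4.9, 4.9]
width: 18.8
[-0.18425637 -4.59905337  4.7304624 ] [509.81197721  11.25918201  31.55212927]
```

```bash
python3 -m creep '[{"hand":0,"travel":[0,0.03,-0.04],"angular":[0,0,0]},{"hand":0,"travel":[0,0.06,-0.04],"angular":[0,0,0]},{"hand":0,"travel":[0,0.08,-0.04],"angular":[0,0,0]},{"hand":0,"travel":[0,0.08,-0.04],"angular":[0,0,0]},{"hand":0,"travel":[0,0.08,-0.04],"angular":[0,0,0]}]'
python3 -c "
from h import *
print(np.mean([(ctrl.get_image('wrist'),ctrl.read_state()['force'])[1] for _ in range(6)],0),ctrl.read_state()['eef_pos'])"
```

```text
clock: 17.25
eef_pos: [509.8, 10.7, 31.8]
tool_rot: [3.139, -0.003, 0.105]
force: [0.3, -3.8, -0.3]
width: 19.3
[ 0.04146224 -2.4494959  -0.06008102] [509.84213669  10.62082999  31.90991749]
```

```bash
python3 -m creep '[{"hand":0,"travel":[0,0.05,0],"angular":[0,0,0]},{"hand":0,"travel":[0,0.05,0],"angular":[0,0,0]},{"hand":0.4,"travel":[0,0.05,0],"angular":[0,0,0]},{"hand":0.6,"travel":[0,0.05,0],"angular":[0,0,0]},{"hand":0.6,"travel":[0,0.05,0],"angular":[0,0,0]},{"hand":0.6,"travel":[0,0.05,0],"angular":[0,0,0]},{"hand":0.6,"travel":[0,0.05,0],"angular":[0,0,0]}]'
python3 -c "
from h import *
im=ctrl.get_image('wrist');cv2.imwrite('pics/w8.png',im['frame'][:,:,::-1])"
```

```text
clock: 18.25
eef_pos: [509.9, 10.3, 31.9]
tool_rot: [3.139, -0.003, 0.105]
force: [-0.2, 0.0, 0.6]
width: 51.2
```

View pics/w8.png

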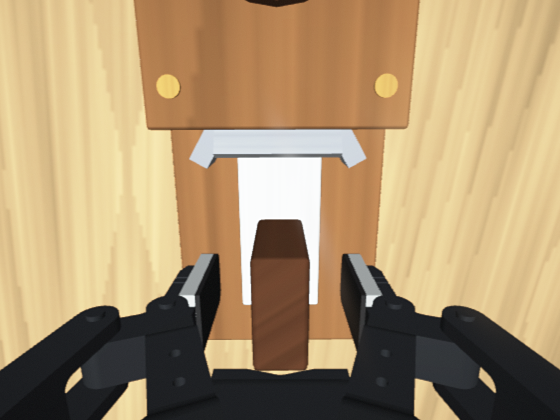

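The fingers are clear and the slide is straight in the slot. I compare the grip's image rows with those before release to see how far the slide eased back.

```bash
python3 - <<'E'
import cv2,numpy as np
from h import *
A,B=[cv2.cvtColor(cv2.imread(f"pics/{n}.png"),cv2.COLOR_BGR2GRAY).astype(np.float32) for n in("w6","w8")]
T=A[205:275,250:310]
r=cv2.matchTemplate(B[180:300,246:314],T,cv2.TM_CCOEFF_NORMED); i=np.unravel_index(r.argmax(),r.shape); print("shift rows,cols",i[0]-25,i[1]-4,r.max(), np.round(r[max(0,i[0]-2):i[0]+3,i[1]],3))
im=ctrl.get_image("wrist"); a=px(im,[[509.9,10,67],[509.9-.107,11,67]]); print("px per mm",a[1]-a[0])
E
```

```text
shift rows,cols 1 0 0.9893649 [0.939 0.971 0.989 0.977 0.948]
px per mm [-0.00691158 -2.61428005]
```

It eased back only about 0.4 mm, within the pad's compression. Retreating straight up.

```bash
python3 -m creep '[{"hand":0.6,"travel":[0,0,-0.5],"angular":[0,0,0]},{"hand":0.6,"travel":[0,0,-2],"angular":[0,0,0]},{"hand":0.6,"travel":[0,0,-4],"angular":[0,0,0]},{"hand":0.6,"travel":[0,0,-7],"angular":[0,0,0]},{"hand":0.6,"travel":[0,0,-10],"angular":[0,0,0]},{"hand":0.6,"travel":[0,0,-12],"angular":[0,0,0]},{"hand":0.6,"travel":[0,0,-12],"angular":[0,0,0]},{"hand":0.6,"travel":[0,0,-12],"angular":[0,0,0]},{"hand":0.6,"travel":[0,0,-12],"angular":[0,0,0]}]'
python3 - <<'E'
from h import *
im=ctrl.get_image('wrist');cv2.imwrite('pics/w9.png',im['frame'][:,:,::-1])
spots("wrist",["slide","slide_grip","slot_mouth"]); ctrl.get_image("top"); spots("top",["spare","tin","cup"])
print("expected origin x in block from TCP 9.9:", (np.array([509.9,9.9])-[502.7,69.8])@[-.1071,.9942])
E
```

```text
clock: 19.25
eef_pos: [508.8, 10.3, 151.1]
tool_rot: [3.139, -0.001, 0.104]
force: [-0.4, -0.7, -0.2]
width: 51.3
wrist slide [(0.84, [510.8, 9.6, 7.5])]
wrist slide_grip [(0.82, [506.3, 9.9, 50.1])]
wrist slot_mouth [(0.98, [505.8, 70.6, 22.6]), (0.57, [497.8, 126.5, 14.5])]
top spare []
top tin [(0.59, [738.5, 2.1, -1.3])]
top cup [(0.72, [656.5, 368.1, 0.1])]
expected origin x in block from TCP 9.9: -60.323699999999995
```

View pics/w9.png

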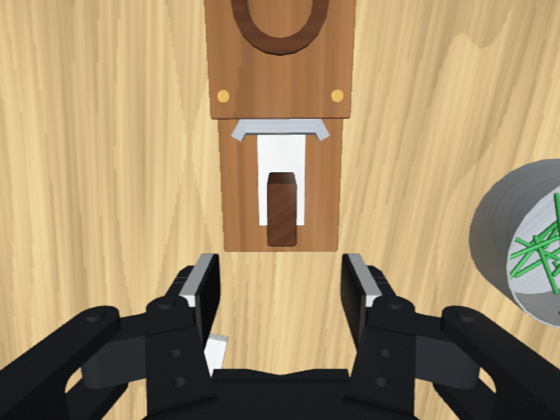

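The slide lies flat and straight in the slot, with its grip at (282,210), and the gripper is clear. Handing in.

```bash
python3 -c "
from cell import ctrl
print(ctrl.finish_job())"
```

```text
the job is handed in; nothing more can be done
None
```

I put the wide die slide into the slot nose first, pressed it against the hidden stop, let go and handed the job in at about 19 s of the 54 s allowed. No verdict was reported.

- **Pressing:** I felt the stop with the nose about 84 mm inside the mouth. I pressed to about 5.5 N, lowered the slide onto the bed, eased back to roughly 2.5 N and released it.
- **Fully home:** After release the slide eased back only about 0.4 mm by image comparison. That puts the nose at or just past where it first met the stop, but this is an estimate, because the stop is out of sight.
- **Final picture:** The slide lies flat and in line with the slot, and the gripper is open 120 mm above where it let go.
- **Bystanders:** The tin and cup were found where they started. The network did not find the spare in the last top view, so its position is not confirmed by measurement. The gripper never came near the spare, and a piece of a tongue is visible in the last wrist picture about where it should lie.

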